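# Gauge the wear of a bottle track

## Robot

A 7-joint arm with a two-finger parallel gripper is mounted at the origin on the work surface. World frame = base frame: x ahead of the robot, y to its left, z up, the work surface at z = 0. Lengths are in m, angles in rad, forces in N, time in s.
With the tool pointing down it reaches from about 0.35 to 0.9 m from the base axis. Payload 19.9 kg.
Tool frame: the origin (TCP) lies at the very end of the fingers, on their centre line; the grasp point (between the pads) lies 19 mm behind it (manip.grip_depth is the y of the grasp point in the tool frame, in m); y points along the fingers, z is the direction in which the jaws open and shut, and the axes are right-handed (so a half turn about y gives the same grasp; the last joint's range is limited). The gripper opens to 85 mm and grips with 20 to 120 N. Pads are 22 mm wide; open, the fingers measure 114 mm over their backs; the gripper's body (76 mm by 85 mm) begins 54 mm behind the grasp point. The pads swing forward as they close: fully open they stand 13 mm farther back than shut.
Start: joints at [-1.194, 0.417, -0.01, 1.614, 0.005, 1.111, -0.053], TCP at [0.254, 0.571, 0.231] pointing down, gripper open.
Joint ranges: [-2.81, 2.81], [-0.39, 2.02], [-1.27, 1.25], [0.06, 2.57], [-1.19, 4.33], [0.19, 2], [-2.82, 2.82]. Speed limits (rad/s): [1.89, 1.89, 2.39, 2.39, 3.01, 3.01, 3.01].

## Interface

Orientations are given as a unit quaternion [x, y, z, w].
In Python, from station import manip, cams, order gives the robot as it stands. The module is installed in compiled form; this text tells all that it offers.
- The arm moves only by the shell command python3 -m handwheel 'ROWS' [FORCE]. ROWS is text: rows parted by semicolons, each of 7 numbers parted by spaces: the shift along the tool's x, y, z in cm, then the turn, a rotation vector about the tool's x, y, z in rad, then the opening in per cent of the stroke, from 0 (shut) to 100 (fully open). In form: tx ty tz wx wy wz grip; .... A call has exactly 10 rows; each row is the pose to reach, as a shift and turn from the pose measured when the call began, along the tool's axes at that moment; what a row does not reach only later rows make up. A row lasts 1/8 s, in which the tool goes at most 62.5 mm and 10.7 degrees, less where a joint would pass 70% of its speed; a pose out of reach is approached as far as the arm can. A call with a gripper value outside its range is refused whole. The fingers move at their own pace and stop on an object; FORCE is the grip in N (left out, the last holds). Time passes only in rows, so rows that repeat a pose let the fingers close, or fill a call up. It gives the time, the measured TCP pose, the force and the opening at its end, in the units of the state.
- manip.state(): the state, without advancing time (a new reading comes with each control period).
- cams.grab_frame(name): name is "scene" or "top"; returns (picture, depth): 420x560x3 uint8, red, green, blue; 420x560 float32, m along the optical axis (not along the pixel's ray), 0 where there is no reading.
- cams.get_calibration(name): a dict with "camera_matrix" (3x3 intrinsics, pixels), "R" (3x3) and "t" (3): a world point X has camera coordinates R X + t. Camera axes: x right, y down, z forward; pixel columns grow to the right and rows downward; lengths in m; the calibration is good to about 2 mm. A picture is of the moment at which its call begins. get_calibration takes no time and is no camera call.
- order.hand_in(): hands the job in, once; it reports no verdict.
The state is a dict: "clock": time; "q": joint angles; "joint_velocities": joint speeds; "effort": joint torques, N m; "tool_pos": TCP position; "orientation": TCP orientation; "force": force on the tool from outside, world axes, zero at the start; "torque": the same for the moment, N m; "grip_width": finger opening in m.
Only numpy, scipy, OpenCV 4.12 (cv2) and the standard library are available. Lean on these libraries where they do the work, as an engineer would, in place of code of your own. Each camera call takes 0.05 s, during which the arm holds its last target.

## Task

Check the bottle track for wear: take the yellow depth gauge from its black stand, push its sprung probe down into the track's channel near the middle of the track until the gauge's base sits flat on the track, and hold it there for a good second while you read the depth. After that, slide the white marker all the way to the red end if the channel is 16 mm deep or more (the pointer is in the gauge's red zone), or all the way to the green end if it is shallower (green zone). Also put the gauge back on its stand, upright and placed as you found it, and do not disturb the two bottles and the red cup.

Things in the scene. Friction and masses are not known exactly. Their poses are not given: they have to be found in the camera images.
- gauge_grip (a point): Depth gauge, loose, about 0.3 kg: steel base 40 (x) x 90 (y) x 12 mm with a yellow upright grip 26 (x) x 44 (y) mm in section, from 12 to 87 mm above the base's underside. This point: on its centre line, 55 mm above the underside; z up. Grip it across the 44 mm (its y). A round probe of 8 mm diameter sticks out 30 mm below the middle of the underside.
- gauge_foot (a point): Centre of the underside of the gauge's base; axes as gauge_grip. On both x faces of the yellow grip a black pointer rises with the probe, from 25 mm (probe out) to 51 mm above the underside: over a red zone up to 39 mm (channel 16 mm deep or more), over a green zone above that (shallower).
- probe (a joint): How far the sprung probe is pushed in (m): 0 = fully out, 0.026 = limit. The spring resists with 3 N at 0 plus 0.25 N per mm: more than the gauge's weight, so the base must be pressed down and held. With the base flat on the track and the probe on the channel's floor, the channel's depth is 30 mm minus this.
- track_mid (a point): Bottle track, fixed: aluminium block 200 (x) x 110 (y) x 45 mm tall with a channel 22 mm wide all along its x axis, in the middle of its width. This point is the middle of the channel at the level of the track's top faces, 45 mm above the table; the axes are the track's, z up.
- channel_floor (a point): Middle of the channel's floor, the top of a blue strip in the channel, which lies 8 to 24 mm below the track's top faces. It gives only a rough view of the depth; the check is to be made with the gauge.
- stand_top (a point): Stand of the gauge, fixed: black, two blocks 60 (x) x 36 (y) mm whose tops are 45 mm above the table, with a 48 mm gap between them along y in which the probe hangs free. This point is midway between the blocks at the level of their tops; the gauge starts with gauge_foot on it and its axes along the stand's. z up.
- marker_knob (a joint): Position of the marker along its slide (m): 0 = at the green end, 0.12 = at the red end; starts near the middle. It stays where it is left and needs about 1.5 N to move.
- marker_grip (a point): The marker: a white upright tab 18 (x) x 26 (y) mm that stands from 25 to 64 mm above the table, on a black foot 26 (x) x 30 (y) mm; this point is at the tab's centre line, about 46 mm above the table. The x axis is the sliding direction, from green to red. The grey base below it is 200 x 50 x 18 mm, fixed, with a green and a red end.
- bottle_tall: Amber bottle with black cap, 60 mm diameter, 120 mm tall, loose; origin at the centre of its underside. Bystander.
- bottle_short: Amber bottle with white cap, 52 mm diameter, 85 mm tall, loose; origin at the centre of its underside. Bystander.
- cup: Red cup, 74 mm diameter, 85 mm tall, loose; origin at the centre of its underside. Bystander.
Things that resemble listed ones, but are neither listed nor needed, are in the scene too. What is meant by the part that bears gauge_grip is not turquoise, and is the larger of those in its own colour. Of the things that look like the part that bears marker_knob, the larger one is meant.

How it is judged:
On the way:
1. gauge base held flat on the track (2 mm, 0.05 rad), probe on the channel floor within 60 mm of the track's middle, for 0.8 s, the marker not yet moved to an end (z of gauge_foot in the frame of track_mid between -0.004 and 0.002 m and y of gauge_foot in the frame of track_mid between -0.011 and 0.011 m and x of gauge_foot in the frame of track_mid between -0.06 and 0.06 m and angle between gauge_foot's own z axis and vertical below 0.05 rad and value of joint probe above 0.003 m and value of joint marker_knob between 0.03 and 0.09 m), for 0.8 s.
At the end, for the whole second after the job is handed in: Gauge released on its stand: upright (0.05 rad), base down within 3 mm, within 20 mm of its middle and 0.35 rad of its direction. Marker within 15 mm of the red end if the channel is 16 mm deep or more, else of the green end (either passes from 14.5 to 17.5 mm) (horizontal distance between gauge_foot and stand_top below 0.02 m and z of gauge_foot in the frame of stand_top between -0.003 and 0.003 m and angle between gauge_foot's own z axis and vertical below 0.05 rad and angle between the y axis of gauge_foot and the y axis of stand_top, either way round below 0.35 rad and ((z of channel_floor in the frame of track_mid above -0.0175 m and value of joint marker_knob below 0.015 m) or (z of channel_floor in the frame of track_mid below -0.0145 m and value of joint marker_knob above 0.105 m))); the robot touches nothing.
It fails at once if a bottle or the cup is moved by more than 30 mm or tipped over (distance of any of bottle_tall, bottle_short, cup from where it was at the start of the episode above 0.03 m or angle between any of bottle_tall, bottle_short, cup's own z axis and vertical above 0.5 rad).
It also fails if it takes over 58 s, if anything falls off the work surface, if the arm or the gripper's body presses on something with over 40 N, if the wrist force passes 120 N, or if a joint passes its speed limit or range.

## Working session

There is one attempt and no reset: what is moved stays moved. The work goes in short steps, Python scripts to look and compute and a shell command to move; the robot and the scene stay as the last step left them, time stands still between calls to the robot, and variables do not carry over. Pictures are saved under pics/ and viewed, and the job is handed in when it is done.

```bash
mkdir -p pics; cat > look.py <<'E'
import sys,cv2,numpy as np
from station import manip,cams
n=sys.argv[1]
for c in ("scene","top"):
    p,d=cams.grab_frame(c); cv2.imwrite(f"pics/{c}{n}.png",cv2.cvtColor(p,cv2.COLOR_RGB2BGR)); np.savez(f"f_{c}{n}.npz",p=p,d=d)
E
python3 look.py 0; python3 - <<'E'
from station import manip,cams
import numpy as np
np.set_printoptions(precision=4,suppress=True)
s=manip.state()
for k in s: print(k,s[k])
print(manip.grip_depth)
for c in("scene","top"):print(cams.get_calibration(c))
E
```

```text
clock 0.1
q [-1.1935  0.4179 -0.0103  1.6141  0.0047  1.1107 -0.053 ]
joint_velocities [ 0.0009 -0.0011  0.0009 -0.0019 -0.0011  0.0012 -0.0003]
effort [  0.0024 -86.5828   0.6815 -43.5647   0.0193   0.0049   0.    ]
tool_pos [0.254  0.5707 0.2307]
orientation [ 0.692  -0.147   0.1469 -0.6913]
force [-0.1577  0.0503 -0.6473]
torque [ 0.0197 -0.0147  0.0054]
grip_width 0.0853075039725584
-0.0187
{'camera_matrix': array([[465.5478,   0.    , 280.6196],
       [  0.    , 465.5478, 207.9692],
       [  0.    ,   0.    ,   1.    ]]), 'R': array([[-0.8733,  0.4873, -0.0022],
       [ 0.3329,  0.5933, -0.7329],
       [-0.3558, -0.6408, -0.6803]]), 't': array([ 0.5006, -0.1177,  1.7234])}
{'camera_matrix': array([[392.3341,   0.    , 277.5655],
       [  0.    , 392.3341, 214.6639],
       [  0.    ,   0.    ,   1.    ]]), 'R': array([[ 0.0099, -1.    , -0.0014],
       [-0.9792, -0.0094, -0.2025],
       [ 0.2024,  0.0034, -0.9793]]), 't': array([0.0069, 0.5573, 1.0585])}
```

View pics/scene0.png

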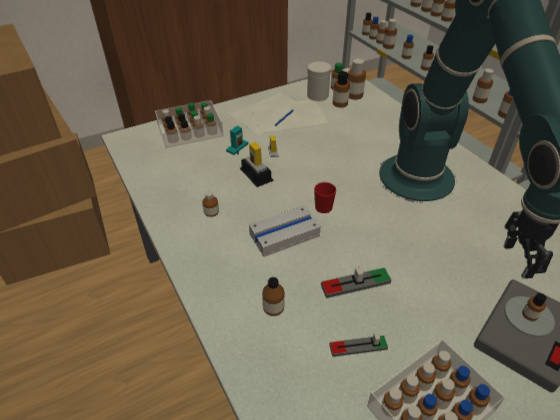

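View pics/top0.png

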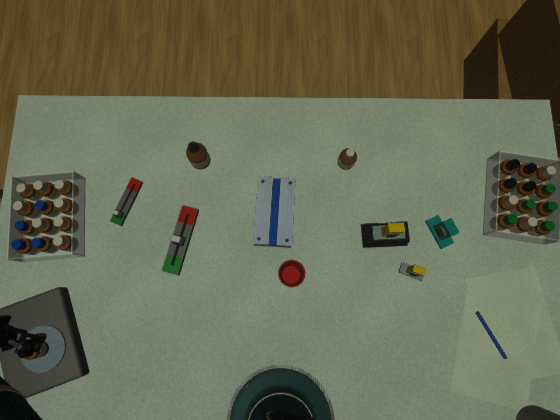

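The scene view shows the yellow gauge on its black stand at about (257,160), the track at (285,228), the larger marker slide at (356,281) and the cup at (325,197). In the top view the stand and gauge are at (387,233), the track at (275,211), the slide at (181,240) and the cup at (291,273). The bottles are at (198,155) and (347,158). Next I measure.

```bash
cat > geo.py <<'E'
import cv2,numpy as np
from station import cams
np.set_printoptions(precision=4,suppress=True)
C={c:cams.get_calibration(c) for c in("scene","top")}
def load(c,n):
    f=np.load(f"f_{c}{n}.npz"); return f["p"],f["d"]
def cloud(c,d):
    K=C[c]["camera_matrix"];v,u=np.indices(d.shape)
    X=np.stack([(u-K[0,2])/K[0,0]*d,(v-K[1,2])/K[1,1]*d,d],-1)
    return (X-C[c]["t"])@C[c]["R"]
def ray(c,u,v,z):
    K=C[c]["camera_matrix"];R=C[c]["R"];r=R.T@np.linalg.solve(K,[u,v,1.]);o=-R.T@C[c]["t"]
    return o+r*(z-o[2])/r[2]
E
python3 - <<'E'
from geo import *
def rect(pts):
    (c,s,a)=cv2.minAreaRect((pts[:,:2]*1000).astype(np.float32)); return np.round(c,1),np.round(s,1),round(a,1)
p,d=load("top",0); X=cloud("top",d)
hsv=cv2.cvtColor(p,cv2.COLOR_RGB2HSV)
def roi(u0,u1,v0,v1):
    m=np.zeros(d.shape,bool);m[v0:v1,u0:u1]=1;return m&(d>0)
Z=X[...,2]
m=roi(245,305,168,255)&(Z>.038)&(Z<.052)
print("track",m.sum(),rect(X[m]),np.median(Z[m]))
b=roi(250,300,170,250)&(hsv[...,0]>100)&(hsv[...,0]<130)&(hsv[...,1]>120)
print("blue",b.sum(),rect(X[b]),np.percentile(Z[b],[5,25,50,75,95]))
y=roi(340,420,210,255)&(hsv[...,0]>18)&(hsv[...,0]<35)&(hsv[...,1]>120)
print("yellow",y.sum(),rect(X[y]),np.percentile(Z[y],[5,50,95]))
yt=y&(Z>.12); print("yt",yt.sum(),rect(X[yt]),X[yt].mean(0))
bl=roi(350,418,210,255)&(Z>.038)&(Z<.05)&(p.max(-1)<70); print("stand",bl.sum(),rect(X[bl]),np.median(Z[bl]))
ba=roi(350,418,210,255)&(Z>.05)&(Z<.065)&~y; print("base",ba.sum(),rect(X[ba]),np.median(Z[ba]))
sl=roi(150,210,195,285)&(Z>.012)&(Z<.024); print("slide",sl.sum(),rect(X[sl]))
for nm,h in(("red",(0,8)),("green",(40,85))):
    m=roi(150,210,195,285)&(hsv[...,0]>=h[0])&(hsv[...,0]<=h[1])&(hsv[...,1]>120); print(nm,m.sum(),rect(X[m]),X[m].mean(0))
t=roi(150,210,195,285)&(Z>.05); print("tab",t.sum(),rect(X[t]),X[t].mean(0))
for nm,r in(("tall",(180,215,135,175)),("short",(330,362,142,172)),("cup",(272,310,255,292))):
    m=roi(*r)&(Z>.03);print(nm,rect(X[m]),Z[m].max())
o=[]
for c,box in(("scene",(235,280,135,190)),("scene",(245,325,200,255)),("scene",(315,395,260,300)),("top",(350,470,205,290)),("top",(245,305,168,255)),("top",(155,210,200,280))):
    q=load(c,0)[0][box[2]:box[3],box[0]:box[1]]; q=cv2.resize(q,(390,290),interpolation=cv2.INTER_CUBIC); o.append(q)
cv2.imwrite("pics/crops0.png",cv2.cvtColor(np.vstack([np.hstack(o[:2]),np.hstack(o[3:5])]),cv2.COLOR_RGB2BGR))
E
```

```text
track 2094 (array([573.6,  22. ]), array([110.3, 200.2]), 87.1) 0.044793720592769294
blue 488 (array([572.6,  22.1]), array([ 21.5, 196.8]), 87.1) [0.0312 0.0334 0.0348 0.0362 0.038 ]
yellow 245 (array([ 514.9, -315.5]), array([31.1, 77.2]), 13.1) [0.0729 0.1299 0.1345]
yt 173 (array([ 511.5, -300.7]), array([25.5, 44.5]), 4.5) [ 0.5109 -0.2991  0.1309]
stand 293 (array([ 511.2, -300.6]), array([ 59. , 121.6]), 3.0) 0.04476260316150115
base 223 (array([ 511. , -297.2]), array([40.1, 99.8]), 1.4) 0.05655234593969761
slide 1067 (array([490.8, 296.5]), array([ 51.4, 199.8]), 76.2)
red 243 (array([562.2, 278.3]), array([47.6, 50.2]), 75.9) [0.563  0.2785 0.0183]
green 237 (array([418.5, 314.2]), array([44.6, 48. ]), 76.8) [0.417  0.3144 0.0183]
tab 65 (array([486.7, 297.5]), array([25.7, 18.1]), 77.8) [0.4859 0.2963 0.062 ]
tall (array([732.4, 248.9]), array([51.6, 58.8]), 15.1) 0.12354311487532862
short (array([ 734. , -191.5]), array([51.9, 47.9]), 55.3) 0.08945101816864313
cup (array([391.9, -25.6]), array([69.5, 70.1]), 0.6) 0.08883289002159175
```

View pics/crops0.png

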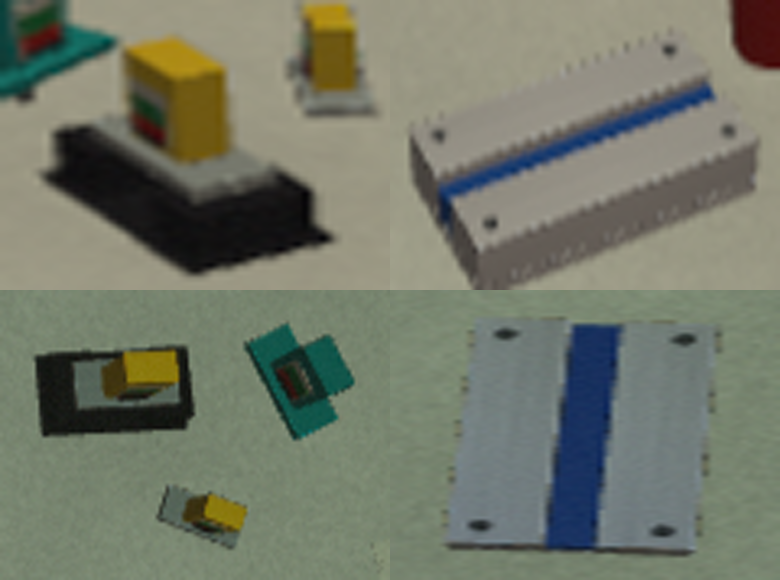

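```bash
cat > goto.py <<'E'
import sys,numpy as np
from geo import *
from station import manip
from scipy.spatial.transform import Rotation as R
# args: x y z (TCP) heading_deg of jaw axis
x,y,z,h=map(float,sys.argv[1:5]); s=manip.state(); Rc=R.from_quat(s["orientation"]); h=np.radians(h)
best=None
for k in(0,np.pi):
    tz=np.array([np.cos(h+k),np.sin(h+k),0]);ty=np.array([0,0,-1.]);Rt=R.from_matrix(np.stack([np.cross(ty,tz),ty,tz],1))
    w=(Rc.inv()*Rt).as_rotvec()
    if best is None or np.linalg.norm(w)<np.linalg.norm(best):best=w
sh=Rc.inv().apply(np.array([x,y,z])-s["tool_pos"])*100
print("t",s["clock"],"pos",s["tool_pos"],"axes\n",Rc.as_matrix(),"\nshift cm",sh,"rot",best,"F",s["force"],"w",s["grip_width"],"q",np.array(s["q"]))
E
python3 goto.py 0.511 -0.3005 0.20 93
```

```text
t 0.1 pos [0.254  0.5707 0.2307] axes
 [[ 0.9136 -0.0004  0.4066]
 [-0.4066 -0.001   0.9136]
 [ 0.0001 -1.     -0.0011]] 
shift cm [ 58.9023   3.1513 -69.1429] rot [ 0.0011 -0.4711 -0.0002] F [-0.1577  0.0503 -0.6473] w 0.0853075039725584 q [-1.1935  0.4179 -0.0103  1.6141  0.0047  1.1107 -0.053 ]
```

```bash
python3 -m handwheel '2 0 -2.3 0 -0.02 0 100; 6 0 -7 0 -0.05 0 100; 10 0 -11.7 0 -0.08 0 100; 14 0 -16.4 0 -0.11 0 100; 18 0 -21.1 0 -0.14 0 100; 22 0 -25.8 0 -0.17 0 100; 26 0 -30.5 0 -0.2 0 100; 30 0 -35.2 0 -0.24 0 100; 34 0 -39.9 0 -0.28 0 100; 37 0 -43.4 0 -0.3 0 100' 40; python3 goto.py 0.511 -0.3005 0.18 93
```

```text
clock: 1.35
tool_pos: [0.4157, 0.0213, 0.2313]
orientation: [0.706, -0.042, 0.042, -0.706]
force: [1.6, 0.9, -0.3]
grip_width: 0.0856
t 1.35 pos [0.4157 0.0213 0.2313] axes
 [[ 0.9929 -0.      0.1189]
 [-0.1189 -0.0009  0.9929]
 [ 0.0001 -1.     -0.0009]] 
shift cm [ 13.2862   5.1617 -30.8165] rot [ 0.0009 -0.1715 -0.    ] F [ 1.642   0.9487 -0.2882] w 0.08558751452586978 q [-0.5142  0.0284  0.3979  2.11   -0.012   1.0056  1.3416]
```

```bash
python3 -m handwheel '2 0 -4.5 0 -0.03 0 100; 4 0.5 -9.5 0 -0.06 0 100; 6 1 -14.5 0 -0.09 0 100; 8.5 1.5 -19.5 0 -0.12 0 100; 10.5 2 -24.5 0 -0.15 0 100; 12.3 3 -28.5 0 -0.17 0 100; 13.3 4.5 -30.8 0 -0.17 0 100; 13.3 5 -30.8 0 -0.17 0 100; 13.3 5 -30.8 0 -0.17 0 100; 13.3 5 -30.8 0 -0.17 0 100' 40; python3 goto.py 0.511 -0.3005 0.081 93
```

```text
clock: 2.6
tool_pos: [0.5114, -0.2995, 0.1821]
orientation: [0.707, 0.019, -0.018, -0.707]
force: [1.4, 0.3, -0.2]
grip_width: 0.0855
t 2.6 pos [ 0.5114 -0.2995  0.1821] axes
 [[ 0.9987  0.0006 -0.0518]
 [ 0.0518 -0.0006  0.9987]
 [ 0.0006 -1.     -0.0006]] 
shift cm [-0.0501 10.1133 -0.0931] rot [ 0.0006 -0.0005  0.0006] F [ 1.3827  0.2718 -0.193 ] w 0.08554553375190348 q [ 0.042   0.4612  0.5712  1.7612 -0.2892  1.003   2.3454]
```

```bash
python3 look.py 1
```

```text
(no output)
```

View pics/scene1.png

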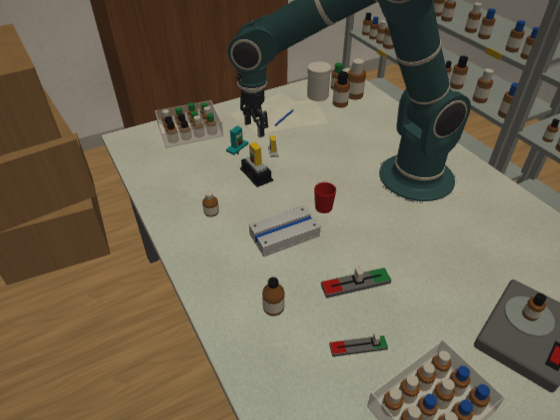

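The open gripper hangs above the gauge: its fingers are at about (255,125) and the gauge top is at (255,147). I descend and grip.

```bash
python3 -m handwheel '0 2 -0.1 0 0 0 100; 0 4.5 -0.1 0 0 0 100; 0 7 -0.1 0 0 0 100; 0 9 -0.1 0 0 0 100; 0 10 -0.1 0 0 0 100; 0 10.1 -0.1 0 0 0 100; 0 10.1 -0.1 0 0 0 40; 0 10.1 -0.1 0 0 0 40; 0 10.1 -0.1 0 0 0 40; 0 10.1 -0.1 0 0 0 40' 60; python3 goto.py 0.511 -0.3005 0.161 93
```

```text
clock: 3.95
tool_pos: [0.5121, -0.3009, 0.082]
orientation: [0.707, 0.019, -0.018, -0.706]
force: [0.4, -0.3, 6.9]
grip_width: 0.0434
t 3.95 pos [ 0.5121 -0.3009  0.082 ] axes
 [[ 0.9987  0.0021 -0.0519]
 [ 0.0519 -0.0012  0.9987]
 [ 0.002  -1.     -0.0013]] 
shift cm [-0.0894 -7.9051  0.0395] rot [ 0.0013 -0.0005  0.002 ] F [ 0.3821 -0.3013  6.9029] w 0.04339929970554973 q [ 0.0981  0.5932  0.5056  1.8229 -0.3794  0.8201  2.416 ]
```

```bash
python3 -m handwheel '0 0 0 0 0 0 30; 0 -0.5 0 0 0 0 30; 0 -1.5 0 0 0 0 30; 0 -3.5 0 0 0 0 30; 0 -5.5 0 0 0 0 30; 0 -7.5 0 0 0 0 30; 0 -8.5 0 0 0 0 30; 0 -8.5 0 0 0 0 30; 0 -8.5 0 0 0 0 30; 0 -8.5 0 0 0 0 30' 60; python3 goto.py 0.5735 0.0215 0.15 87.1; python3 look.py 2; python3 - <<'E'
import cv2
a=cv2.imread("pics/scene2.png")[90:200,200:330];cv2.imwrite("pics/s2.png",cv2.resize(a,None,fx=5,fy=5,interpolation=2))
E
```

```text
clock: 5.2
tool_pos: [0.5116, -0.3007, 0.1663]
orientation: [0.707, 0.019, -0.018, -0.707]
force: [-1.2, -0.3, -3.2]
grip_width: 0.0435
t 5.2 pos [ 0.5116 -0.3007  0.1663] axes
 [[ 0.9987  0.001  -0.0518]
 [ 0.0518 -0.0008  0.9987]
 [ 0.001  -1.     -0.0008]] 
shift cm [ 7.8507  1.611  31.8565] rot [0.0008 0.1024 0.001 ] F [-1.17   -0.341  -3.1708] w 0.04350630915572659 q [ 0.0504  0.4816  0.5642  1.7726 -0.304   0.9738  2.3584]
```

View pics/s2.png

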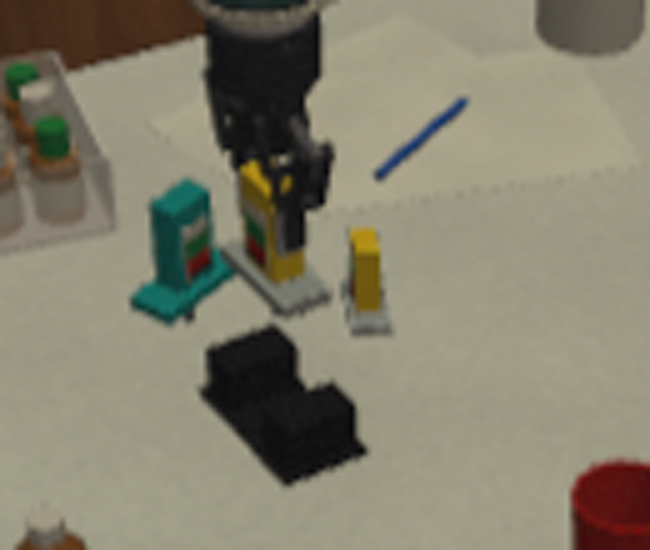

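The gauge is held upright and clear of the stand; in the crop it is at (275,240) and the empty stand at (280,400). Next I move above the track.

```bash
python3 -m handwheel '0.6 0 2.5 0 0.01 0 30; 1.6 0 6.5 0 0.02 0 30; 2.7 0 11 0 0.035 0 30; 3.8 0 15.5 0 0.05 0 30; 4.9 0 20 0 0.065 0 30; 6 0.5 24.5 0 0.08 0 30; 7 1 28.5 0 0.09 0 30; 7.7 1.6 31.2 0 0.102 0 30; 7.9 1.6 31.9 0 0.102 0 30; 7.9 1.6 31.9 0 0.102 0 30' 60; python3 goto.py 0.5735 0.022 0.082 87.1; python3 look.py 3; python3 - <<'E'
import cv2,numpy as np
from geo import *
a=cv2.imread("pics/scene3.png")[130:270,220:350];b=cv2.imread("pics/top3.png")[160:300,210:340]
cv2.imwrite("pics/s3.png",cv2.resize(np.hstack([a,b]),None,fx=3,fy=3,interpolation=2))
p,d=load("top",3);X=cloud("top",d);hsv=cv2.cvtColor(p,cv2.COLOR_RGB2HSV)
y=(hsv[...,0]>18)&(hsv[...,0]<35)&(hsv[...,1]>120)&(X[...,2]>.15);print(X[y].mean(0) if y.any() else 0)
E
```

```text
clock: 6.55
tool_pos: [0.5741, 0.0216, 0.1502]
orientation: [0.707, -0.017, 0.018, -0.706]
force: [-0.1, -0.3, -1.9]
grip_width: 0.0438
t 6.55 pos [0.5741 0.0216 0.1502] axes
 [[ 0.9988  0.0011  0.0499]
 [-0.0499 -0.0013  0.9988]
 [ 0.0012 -1.     -0.0012]] 
shift cm [-0.0656  6.8203  0.0447] rot [0.0012 0.0007 0.0012] F [-0.1288 -0.3058 -1.906 ] w 0.04375207452694091 q [-0.4963  0.4612  0.5193  1.8318 -0.2795  0.9206  1.6695]
[0.3297 0.0087 1.1433]
```

View pics/s3.png

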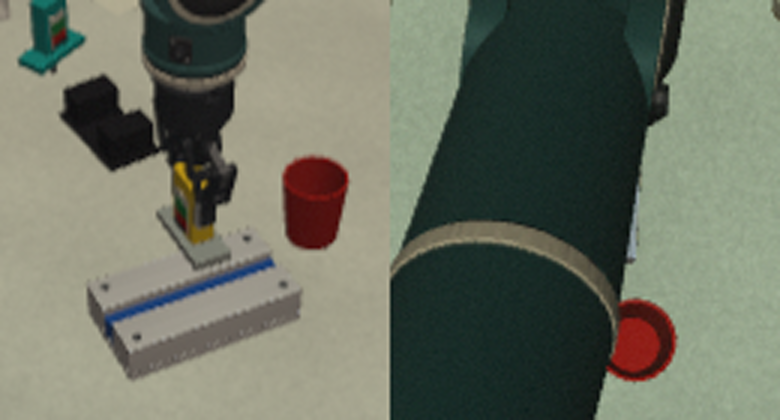

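The scene view shows the gauge hanging level above the middle of the track channel. The arm hides it in the top view. I descend until the base is close to the track top.

```bash
python3 -m handwheel '0 1 0 0 0 0 30; 0 2 0 0 0 0 30; 0 3 0 0 0 0 30; 0 4 0 0 0 0 30; 0 4.8 0 0 0 0 30; 0 5.4 0 0 0 0 30; 0 6 0 0 0 0 30; 0 6.4 0 0 0 0 30; 0 6.7 0 0 0 0 30; 0 6.7 0 0 0 0 30' 80; python3 goto.py 0.5735 0.022 0.082 87.1
```

```text
clock: 7.9
tool_pos: [0.5741, 0.0205, 0.0834]
orientation: [0.707, -0.018, 0.019, -0.706]
force: [-3.4, -0.7, 4.6]
grip_width: 0.0433
t 7.9 pos [0.5741 0.0205 0.0834] axes
 [[ 0.9987  0.0014  0.0515]
 [-0.0515 -0.0013  0.9987]
 [ 0.0015 -1.     -0.0012]] 
shift cm [-0.0709  0.1424  0.1482] rot [ 0.0012 -0.001   0.0015] F [-3.4398 -0.7092  4.6086] w 0.04325838636653296 q [-0.456   0.5546  0.4742  1.8706 -0.3414  0.7956  1.718 ]
```

```bash
python3 -m handwheel '0 0.05 0.1 0 0 0 30; 0 0.1 0.1 0 0 0 30; 0 0.15 0.1 0 0 0 30; 0 0.2 0.1 0 0 0 30; 0 0.25 0.1 0 0 0 30; 0 0.25 0.1 0 0 0 30; 0 0.25 0.1 0 0 0 30; 0 0.25 0.1 0 0 0 30; 0 0.25 0.1 0 0 0 30; 0 0.25 0.1 0 0 0 30' 80; python3 goto.py 0.5735 0.022 0.082 87.1; python3 look.py 4; python3 - <<'E'
import cv2,numpy as np
from geo import *
a=cv2.imread("pics/scene4.png")[165:235,250:320]
cv2.imwrite("pics/s4.png",cv2.resize(a,None,fx=8,fy=8,interpolation=2))
E
```

```text
clock: 9.15
tool_pos: [0.5745, 0.0211, 0.082]
orientation: [0.707, -0.018, 0.019, -0.706]
force: [-10.3, -3.4, 23.8]
grip_width: 0.0429
t 9.15 pos [0.5745 0.0211 0.082 ] axes
 [[ 0.9986  0.0022  0.052 ]
 [-0.052  -0.0011  0.9986]
 [ 0.0022 -1.     -0.001 ]] 
shift cm [-0.1006 -0.0004  0.0898] rot [ 0.001  -0.0014  0.0022] F [-10.3215  -3.376   23.771 ] w 0.04292171266786324 q [-0.4559  0.5569  0.4731  1.8709 -0.3432  0.7925  1.7181]
```

View pics/s4.png

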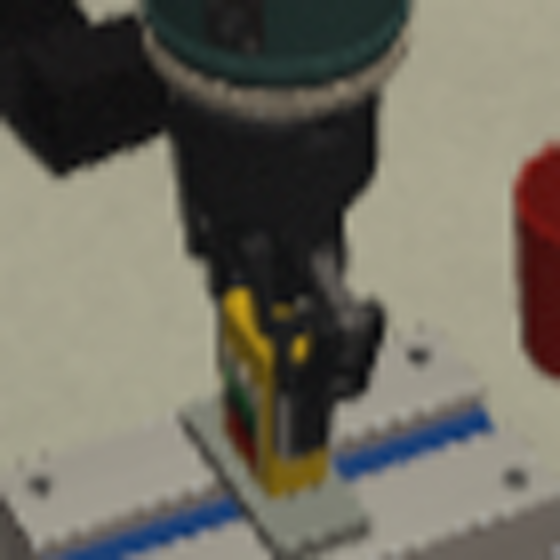

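```bash
python3 -m handwheel '0 0.1 0 0 0 0 30; 0 0.1 0 0 0 0 30; 0 0.1 0 0 0 0 30; 0 0.1 0 0 0 0 30; 0 0.1 0 0 0 0 30; 0 0.1 0 0 0 0 30; 0 0.1 0 0 0 0 30; 0 0.1 0 0 0 0 30; 0 0.1 0 0 0 0 30; 0 0.1 0 0 0 0 30' 80; python3 goto.py 0.5735 0.022 0.082 87.1; python3 look.py 5; python3 - <<'E'
import cv2,numpy as np
from geo import *
o=[]
for n in(3,5):
    a=cv2.imread(f"pics/scene{n}.png")[200:232,270:296] if n==5 else cv2.imread(f"pics/scene{n}.png")[180:212,270:296]
    o.append(cv2.resize(a,None,fx=14,fy=14,interpolation=0))
cv2.imwrite("pics/s5.png",np.hstack(o))
# expected pixel of heights on -x/+x faces
from station import manip
s=manip.state();P=s["tool_pos"];h=np.radians(-2.95)
ex=np.array([np.cos(h),np.sin(h),0]);K=C["scene"]["camera_matrix"]
for hh in(12,25,39,45,51,87):
    X=np.array([P[0],P[1],.045+hh/1000])+ex*.013; c=C["scene"]["R"]@X+C["scene"]["t"];c=K@c;print(hh,c[:2]/c[2])
print(load("scene",5)[0][200:232,272:290][::1,4:14].tolist()[5:28:1][0])
E
```

```text
clock: 10.5
tool_pos: [0.5745, 0.021, 0.082]
orientation: [0.707, -0.018, 0.019, -0.707]
force: [-10.6, -1.1, 24.5]
grip_width: 0.0433
t 10.5 pos [0.5745 0.021  0.082 ] axes
 [[ 0.9986  0.0023  0.052 ]
 [-0.052  -0.0005  0.9986]
 [ 0.0024 -1.     -0.0004]] 
shift cm [-0.1037 -0.0003  0.0964] rot [ 0.0004 -0.0014  0.0024] F [-10.5574  -1.1145  24.5426] w 0.04328050795862302 q [-0.4552  0.5568  0.4727  1.871  -0.3438  0.7923  1.7188]
12 [279.8006 223.3005]
25 [279.7864 220.3424]
39 [279.7709 217.1163]
45 [279.7641 215.7206]
51 [279.7574 214.317 ]
87 [279.7161 205.7249]
[[166, 163, 141], [86, 82, 65], [83, 67, 22], [115, 92, 17], [167, 133, 20], [115, 95, 26], [44, 38, 22], [29, 30, 30], [32, 32, 32], [32, 31, 32]]
```

View pics/s5.png

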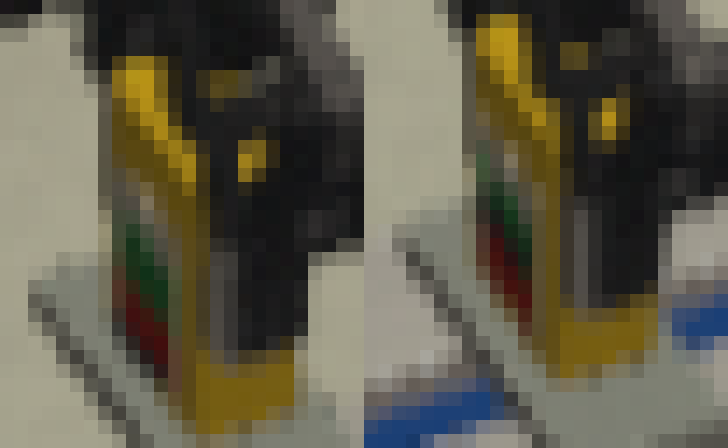

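```bash
python3 - <<'E'
from geo import *
for n,(r,c) in((3,(180,270)),(5,(200,270))):
    p=load("scene",n)[0]
    r0,c0=r+12,c+7
    print(n)
    for i in range(r0,r0+16): print(i,[tuple(int(v) for v in p[i,j]) for j in range(c0,c0+7)])
E
python3 -m handwheel '0 -0.2 0 0 0 0 30; 0 -0.4 0 0 0 0 30; 0 -0.7 0 0 0 0 30; 0 -1.1 0 0 0 0 30; 0 -1.5 0 0 0 0 30; 0 -1.7 0 0 0 0 30; 0 -1.7 0 0 0 0 30; 0 -1.7 0 0 0 0 30; 0 -1.7 0 0 0 0 30; 0 -1.7 0 0 0 0 30'; python3 goto.py 0.511 -0.3 0.17 93
```

```text
3
192 [(87, 84, 67), (81, 74, 55), (97, 83, 48), (90, 73, 24), (88, 71, 14), (106, 85, 17), (156, 125, 22)]
193 [(88, 84, 68), (80, 75, 65), (94, 85, 65), (110, 96, 60), (92, 75, 27), (87, 70, 17), (117, 93, 18)]
194 [(101, 96, 77), (74, 73, 61), (80, 75, 66), (123, 112, 89), (95, 79, 40), (89, 71, 15), (89, 71, 17)]
195 [(132, 126, 101), (67, 72, 55), (67, 74, 58), (101, 96, 83), (99, 87, 60), (90, 73, 26), (89, 72, 16)]
196 [(150, 144, 115), (65, 74, 54), (41, 62, 40), (71, 78, 61), (91, 84, 69), (88, 75, 39), (90, 72, 20)]
197 [(145, 140, 112), (64, 73, 50), (22, 50, 26), (53, 73, 50), (78, 76, 65), (87, 77, 54), (90, 73, 25)]
198 [(129, 125, 102), (63, 65, 43), (26, 50, 26), (30, 59, 33), (64, 68, 55), (88, 80, 60), (89, 73, 27)]
199 [(116, 113, 93), (72, 56, 39), (29, 47, 24), (16, 49, 24), (36, 55, 36), (80, 82, 56), (89, 74, 28)]
200 [(116, 113, 93), (79, 51, 38), (48, 38, 21), (24, 48, 23), (20, 50, 25), (73, 80, 51), (87, 72, 24)]
201 [(117, 114, 93), (75, 52, 38), (62, 23, 18), (39, 39, 21), (22, 49, 25), (70, 74, 47), (87, 72, 24)]
202 [(109, 109, 93), (60, 48, 40), (64, 1
[... 2079 characters left out ...]
, 99), (102, 92, 59), (97, 79, 24)]
226 [(97, 91, 85), (70, 71, 73), (75, 75, 69), (130, 130, 117), (125, 127, 115), (118, 118, 100), (103, 89, 47)]
227 [(80, 85, 106), (56, 71, 103), (59, 63, 72), (101, 101, 92), (126, 129, 117), (125, 128, 115), (117, 114, 94)]
clock: 11.85
tool_pos: [0.5745, 0.0211, 0.099]
orientation: [0.707, -0.018, 0.019, -0.707]
force: [-1.4, -0.4, 0.1]
grip_width: 0.0435
t 11.85 pos [0.5745 0.0211 0.099 ] axes
 [[ 0.9986  0.0024  0.0519]
 [-0.0519 -0.0004  0.9987]
 [ 0.0024 -1.     -0.0003]] 
shift cm [ -4.656   -7.1068 -32.4025] rot [ 0.0004 -0.1043  0.0024] F [-1.412  -0.4225  0.0784] w 0.04345610858374576 q [-0.4659  0.532   0.4855  1.8631 -0.3279  0.8234  1.7064]
```

```bash
python3 - <<'E'
from geo import *
p,d=load("scene",0);X=cloud("scene",d);hsv=cv2.cvtColor(p,cv2.COLOR_RGB2HSV)
m=np.zeros(d.shape,bool);m[200:255,245:325]=1
b=m&(hsv[...,0]>100)&(hsv[...,0]<130)&(hsv[...,1]>150)
print(b.sum(),np.percentile(X[b][:,2],[5,25,50,75,95]))
t=m&(X[...,2]>.035)&(hsv[...,1]<60)&(d>0);print(np.median(X[t][:,2]))
for n in(2,5):
  s=load("scene",n)[0]
E
python3 -m handwheel '0 -0.4 0 0 0 0 30; 0 -0.8 0 0 0 0 30; 0 -1 0 0 0 0 30; 0 -1 0 0 0 0 30; 0 -1 0 0 0 0 30; 0 -1 0 0 0 0 30; 0 -1 0 0 0 0 30; 0 -1 0 0 0 0 30; 0 -1 0 0 0 0 30; 0 -1 0 0 0 0 30'; python3 goto.py 0.511 -0.3 0.17 93
```

```text
111 [0.0311 0.0344 0.0359 0.0373 0.0397]
0.045553292061311396
clock: 13.1
tool_pos: [0.5745, 0.0211, 0.109]
orientation: [0.707, -0.018, 0.019, -0.707]
force: [-0.4, -0.4, -2.4]
grip_width: 0.0431
t 13.1 pos [0.5745 0.0211 0.109 ] axes
 [[ 0.9986  0.0024  0.0519]
 [-0.0519 -0.0004  0.9987]
 [ 0.0024 -1.     -0.0003]] 
shift cm [ -4.6572  -6.1057 -32.4012] rot [ 0.0004 -0.1043  0.0024] F [-0.3809 -0.413  -2.4295] w 0.043081410075625215 q [-0.472   0.5177  0.4928  1.858  -0.3186  0.8419  1.6991]
```

The readings point to a shallow channel:
- **Cameras:** both depth views put the strip about 10 mm below the track top.
- **Force:** with the base 17 mm above the track, the probe still pushed with about 2.5 N.
- **Pointer:** the dark pointer line sits just above the red/green border.

So the marker goes to the green end. Next I take the gauge back to its stand.

```bash
python3 -m handwheel '0 -1.5 0 0 0 0 30; 0 -3.5 0 0 0 0 30; 0 -5.5 0 0 0 0 30; -0.3 -6 -2 0 -0.01 0 30; -0.9 -6 -6 0 -0.02 0 30; -1.5 -6 -10.5 0 -0.035 0 30; -2.1 -6 -15 0 -0.05 0 30; -2.8 -6 -19.5 0 -0.065 0 30; -3.4 -6 -24 0 -0.08 0 30; -3.8 -6 -26.5 0 -0.085 0 30'; python3 goto.py 0.512 -0.3007 0.14 93
```

```text
clock: 14.35
tool_pos: [0.5219, -0.2442, 0.1702]
orientation: [0.707, 0.012, -0.01, -0.707]
force: [0.3, 0.8, -3.5]
grip_width: 0.0431
t 14.35 pos [ 0.5219 -0.2442  0.1702] axes
 [[ 0.9995  0.0033 -0.0309]
 [ 0.0309 -0.0012  0.9995]
 [ 0.0032 -1.     -0.0013]] 
shift cm [-1.1742  3.0213 -5.6174] rot [ 0.0014 -0.0214  0.0032] F [ 0.3027  0.8259 -3.5301] w 0.04305953085315682 q [-0.0608  0.4454  0.5722  1.815  -0.289   0.9613  2.2352]
```

```bash
python3 -m handwheel '-0.4 0 -2 0 -0.01 0 30; -0.9 0 -4.2 0 -0.02 0 30; -1.2 0 -5.6 0 -0.021 0.003 30; -1.2 1 -5.6 0 -0.021 0.003 30; -1.2 2 -5.6 0 -0.021 0.003 30; -1.2 2.5 -5.6 0 -0.021 0.003 30; -1.2 3 -5.6 0 -0.021 0.003 30; -1.2 3 -5.6 0 -0.021 0.003 30; -1.2 3 -5.6 0 -0.021 0.003 30; -1.2 3 -5.6 0 -0.021 0.003 30'; python3 goto.py 0.512 -0.3007 0.083 93; python3 look.py 6; python3 - <<'E'
import cv2
a=cv2.imread("pics/scene6.png")[100:200,200:320];cv2.imwrite("pics/s6.png",cv2.resize(a,None,fx=5,fy=5,interpolation=2))
E
```

```text
clock: 15.6
tool_pos: [0.5118, -0.3006, 0.1404]
orientation: [0.707, 0.019, -0.018, -0.706]
force: [-0.4, -0.7, -2.5]
grip_width: 0.0433
t 15.6 pos [ 0.5118 -0.3006  0.1404] axes
 [[ 0.9986  0.0006 -0.0519]
 [ 0.0519 -0.0015  0.9986]
 [ 0.0005 -1.     -0.0016]] 
shift cm [ 0.0128  5.7447 -0.0006] rot [ 0.0016 -0.0004  0.0005] F [-0.4241 -0.6747 -2.4906] w 0.043311009566774604 q [ 0.0589  0.5155  0.5541  1.7912 -0.3291  0.9267  2.3774]
```

View pics/s6.png

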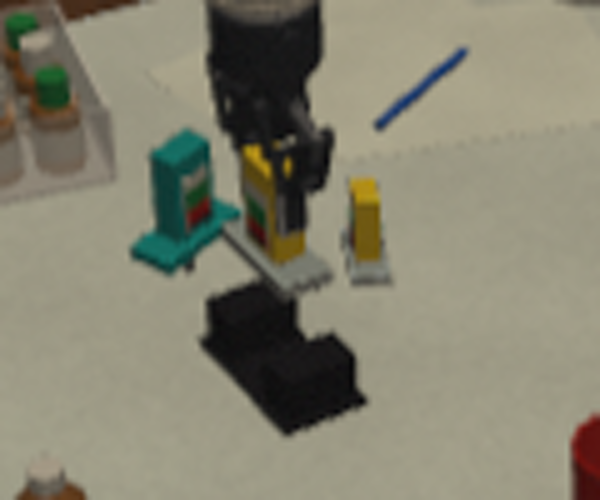

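The gauge, at (275,230) in the crop, hangs upright over the stand at (280,360). I lower it.

```bash
python3 -m handwheel '0 1 0 0 0 0 30; 0 2.2 0 0 0 0 30; 0 3.4 0 0 0 0 30; 0 4.4 0 0 0 0 30; 0 5.2 0 0 0 0 30; 0 5.6 0 0 0 0 30; 0 5.8 0 0 0 0 30; 0 5.9 0 0 0 0 30; 0 5.9 0 0 0 0 30; 0 5.9 0 0 0 0 30'; python3 goto.py 0.512 -0.3007 0.182 93
```

```text
clock: 16.95
tool_pos: [0.512, -0.3007, 0.082]
orientation: [0.707, 0.019, -0.018, -0.706]
force: [-3.1, 2.5, 5.4]
grip_width: 0.0432
t 16.95 pos [ 0.512  -0.3007  0.082 ] axes
 [[ 0.9987  0.0012 -0.0519]
 [ 0.0519 -0.0014  0.9987]
 [ 0.0011 -1.     -0.0014]] 
shift cm [ 0.0157 -9.9975 -0.011 ] rot [ 0.0014 -0.0005  0.0011] F [-3.096   2.5489  5.436 ] w 0.04324818902460099 q [ 0.0932  0.5945  0.5118  1.823  -0.3831  0.8218  2.4187]
```

```bash
python3 -m handwheel '0 0 0 0 0 0 60; 0 0 0 0 0 0 80; 0 0 0 0 0 0 95; 0 0 0 0 0 0 95; 0 0 0 0 0 0 95; 0 -2 0 0 0 0 95; 0 -4.5 0 0 0 0 95; 0 -7.5 0 0 0 0 95; 0 -10 0 0 0 0 95; 0 -10 0 0 0 0 95'; python3 goto.py 0.486 0.2967 0.18 76.5
```

```text
clock: 18.2
tool_pos: [0.5127, -0.3013, 0.185]
orientation: [0.708, 0.02, -0.017, -0.706]
force: [0.4, 0.1, -0.3]
grip_width: 0.0807
t 18.2 pos [ 0.5127 -0.3013  0.185 ] axes
 [[ 0.9987  0.0049 -0.0517]
 [ 0.0517 -0.0028  0.9987]
 [ 0.0048 -1.     -0.0031]] 
shift cm [ 0.4241  0.3209 59.8566] rot [0.0024 0.2873 0.0052] F [ 0.4218  0.1169 -0.2731] w 0.08070705505785959 q [ 0.0363  0.4606  0.5817  1.7576 -0.2938  1.0051  2.3504]
```

```bash
python3 -m handwheel '0 0 2 0 0.01 0 80; 0 0 6 0 0.03 0 80; 0 0 11 0 0.05 0 80; 0 0 16.5 0 0.08 0 80; 0 0 22 0 0.1 0 80; 0.2 0 28 0 0.13 0 80; 0.2 0 34 0 0.16 0 80; 0.3 0 40 0 0.19 0 80; 0.4 0 46 0 0.22 0 80; 0.4 0 50 0 0.24 0 80'; python3 goto.py 0.486 0.2967 0.12 76.2; python3 look.py 7;python3 - <<'E'
from geo import *
import cv2
a=cv2.imread("pics/scene7.png")[100:200,200:320];cv2.imwrite("pics/s7.png",cv2.resize(a,None,fx=5,fy=5,interpolation=2))
def rect(pts):
    (c,s,a)=cv2.minAreaRect((pts[:,:2]*1000).astype(np.float32)); return np.round(c,1),np.round(s,1),round(a,1)
p,d=load("top",7);X=cloud("top",d);hsv=cv2.cvtColor(p,cv2.COLOR_RGB2HSV);Z=X[...,2]
m=np.zeros(d.shape,bool);m[210:255,350:418]=1
y=m&(hsv[...,0]>18)&(hsv[...,0]<35)&(hsv[...,1]>120)&(Z>.12);print("gauge top",rect(X[y]),X[y].mean(0))
bl=m&(Z>.038)&(Z<.05)&(p.max(-1)<70); print("stand",rect(X[bl]))
ba=m&(Z>.05)&(Z<.065)&(hsv[...,1]<100);print("base",rect(X[ba]),np.median(Z[ba]))
E
```

```text
clock: 19.45
tool_pos: [0.4901, 0.2011, 0.1836]
orientation: [0.705, -0.064, 0.068, -0.703]
force: [1.3, -1.2, 0.0]
grip_width: 0.0686
t 19.45 pos [0.4901 0.2011 0.1836] axes
 [[ 0.9826  0.0047  0.1859]
 [-0.1859 -0.0025  0.9826]
 [ 0.0051 -1.     -0.0016]] 
shift cm [-2.2134  6.3379  9.3309] rot [0.0014 0.0539 0.0052] F [ 1.303  -1.2036  0.0381] w 0.06856837270231704 q [-0.8452  0.325   0.476   1.9142 -0.177   0.9404  1.0976]
gauge top (array([ 511.5, -300.5]), array([25.7, 44.1]), 4.4) [ 0.5108 -0.2992  0.1309]
stand (array([ 511.2, -300.4]), array([ 58.6, 120.8]), 2.8)
base (array([ 511.6, -299.6]), array([45. , 90.3]), 6.9) 0.0567850358361238
```

View pics/s7.png

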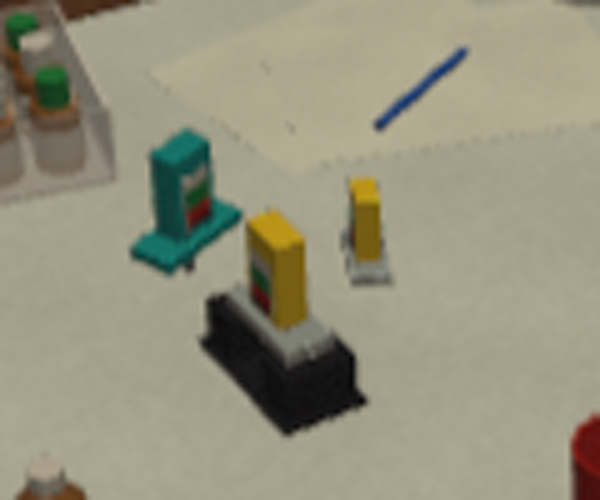

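The gauge is back on its stand, upright at (275,270) in the crop and within 1 mm of where it started. Next I move to the marker.

```bash
python3 -m handwheel '-0.7 0.5 3 0 0.02 0 75; -1.5 1 6 0 0.04 0 75; -2.2 2 9.3 0 0.054 0.005 75; -2.2 3 9.3 0 0.054 0.005 75; -2.2 4 9.3 0 0.054 0.005 75; -2.2 5 9.3 0 0.054 0.005 75; -2.2 6 9.3 0 0.054 0.005 75; -2.2 6.3 9.3 0 0.054 0.005 75; -2.2 6.3 9.3 0 0.054 0.005 75; -2.2 6.3 9.3 0 0.054 0.005 75'; python3 goto.py 0.486 0.2967 0.033 76.2;  python3 look.py 8; python3 - <<'E'
import cv2
a=cv2.imread("pics/scene8.png")[200:310,300:420];cv2.imwrite("pics/s8.png",cv2.resize(a,None,fx=5,fy=5,interpolation=2))
E
```

```text
clock: 20.8
tool_pos: [0.4856, 0.2981, 0.1204]
orientation: [0.702, -0.084, 0.084, -0.702]
force: [-0.1, -0.3, 0.1]
grip_width: 0.0643
t 20.8 pos [0.4856 0.2981 0.1204] axes
 [[ 0.9721 -0.0001  0.2348]
 [-0.2348 -0.0008  0.9721]
 [ 0.0001 -1.     -0.0008]] 
shift cm [ 0.0731  8.7436 -0.1182] rot [0.0008 0.0039 0.0001] F [-0.0912 -0.3254  0.1369] w 0.06433701109340213 q [-0.9311  0.4798  0.4165  1.8599 -0.2495  0.8536  0.9427]
```

View pics/s8.png

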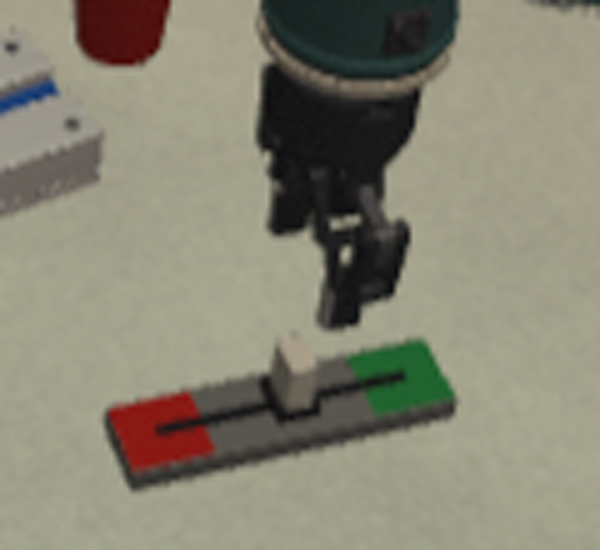

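The open fingers, at (275,225) and (345,315) in the crop, straddle the white tab at (295,370) from above. I descend and grip.

```bash
python3 -m handwheel '0 1.5 -0.1 0 0 0 75; 0 3.5 -0.1 0 0 0 75; 0 5.5 -0.1 0 0 0 75; 0 7.3 -0.1 0 0 0 75; 0 8.3 -0.1 0 0 0 75; 0 8.7 -0.1 0 0 0 75; 0 8.7 -0.1 0 0 0 20; 0 8.7 -0.1 0 0 0 20; 0 8.7 -0.1 0 0 0 20; 0 8.7 -0.1 0 0 0 20' 30; python3 goto.py 0.4301 0.3108 0.033 76.2
```

```text
clock: 22.15
tool_pos: [0.4858, 0.298, 0.0342]
orientation: [-0.702, 0.083, -0.084, 0.702]
force: [1.3, 4.3, 7.1]
grip_width: 0.0257
t 22.15 pos [0.4858 0.298  0.0342] axes
 [[ 0.9722  0.0012  0.2343]
 [-0.2343  0.0007  0.9722]
 [ 0.001  -1.      0.0009]] 
shift cm [-5.712   0.1105 -0.0569] rot [-0.0009  0.0044  0.001 ] F [1.2966 4.337  7.0866] w 0.025653333796571014 q [-0.8828  0.6094  0.3586  1.8963 -0.3207  0.6905  1.0001]
```

```bash
python3 -m handwheel '-0.6 0 0 0 0 0 20; -1.4 0 0 0 0 0 20; -2.2 0 0 0 0 0 20; -3 0 0 0 0 0 20; -3.8 0 0 0 0 0 20; -4.6 0 0 0 0 0 20; -5.2 0 0 0 0 0 20; -5.6 0 0 0 0 0 20; -5.7 0 0 0 0 0 20; -5.7 0 0 0 0 0 20'; python3 goto.py 0.4301 0.3108 0.15 76.2
```

```text
clock: 23.4
tool_pos: [0.4314, 0.3114, 0.0343]
orientation: [-0.702, 0.082, -0.085, 0.703]
force: [10.0, 4.0, -6.6]
grip_width: 0.0253
t 23.4 pos [0.4314 0.3114 0.0343] axes
 [[ 0.972   0.0035  0.2348]
 [-0.2348  0.0011  0.972 ]
 [ 0.0032 -1.      0.0019]] 
shift cm [ -0.0771 -11.572   -0.064 ] rot [-0.002   0.0038  0.0032] F [10.0165  3.9959 -6.6313] w 0.025264308559095332 q [-0.9742  0.5584  0.3615  1.9925 -0.3166  0.6409  0.926 ]
```

The marker has moved 56 mm and pushes back with 10 N, so it is at the stop. I release it and rise.

```bash
python3 -m handwheel '0 0 0 0 0 0 50; 0 0 0 0 0 0 75; 0 0 0 0 0 0 75; 0 0 0 0 0 0 75; 0 -2 0 0 0 0 75; 0 -5 0 0 0 0 75; 0 -8 0 0 0 0 75; 0 -11 0 0 0 0 75; 0 -14 4 0 0 0 75; 0 -16 10 0 0 0 75'; python3 -m handwheel '0 0 3 0 0 0 75; 0 0 7 0 0 0 75; 0 0 10 0 0 0 75; 0 0 12 0 0 0 75; 0 0 12 0 0 0 75; 0 0 12 0 0 0 75; 0 0 12 0 0 0 75; 0 0 12 0 0 0 75; 0 0 12 0 0 0 75; 0 0 12 0 0 0 75'; python3 look.py 9; python3 - <<'E'
from geo import *
p,d=load("top",9);X=cloud("top",d);Z=X[...,2];hsv=cv2.cvtColor(p,cv2.COLOR_RGB2HSV)
def roi(u0,u1,v0,v1):
    m=np.zeros(d.shape,bool);m[v0:v1,u0:u1]=1;return m&(d>0)
def rect(pts):
    (c,s,a)=cv2.minAreaRect((pts[:,:2]*1000).astype(np.float32)); return np.round(c,1),np.round(s,1),round(a,1)
t=roi(150,210,195,285)&(Z>.05)&(Z<.07);print("tab",t.sum(),rect(X[t]) if t.any() else 0)
y=roi(350,418,210,255)&(hsv[...,0]>18)&(hsv[...,0]<35)&(hsv[...,1]>120)&(Z>.12);print("gauge",rect(X[y]))
for nm,r in(("tall",(180,215,135,175)),("short",(330,362,142,172)),("cup",(272,310,255,292))):
    m=roi(*r)&(Z>.03);print(nm,rect(X[m]),Z[m].max())
E
```

```text
clock: 24.65
tool_pos: [0.4549, 0.408, 0.1964]
orientation: [-0.701, 0.083, -0.086, 0.703]
force: [0.0, -0.3, 0.6]
grip_width: 0.0641
clock: 25.9
tool_pos: [0.4833, 0.5246, 0.1969]
orientation: [-0.701, 0.083, -0.086, 0.703]
force: [0.3, -0.2, 0.8]
grip_width: 0.0638
tab 68 (array([432.4, 310.8]), array([27.2, 17.8]), 76.8)
gauge (array([ 511.7, -300.6]), array([26.2, 44.2]), 4.8)
tall (array([732.5, 248.8]), array([50.2, 59.6]), 19.3) 0.12429177652490735
short (array([ 734.8, -192. ]), array([51.7, 48. ]), 58.0) 0.09013207079700136
cup (array([391.9, -25.6]), array([69.5, 70. ]), 0.6) 0.09113525951921567
```

View pics/scene9.png

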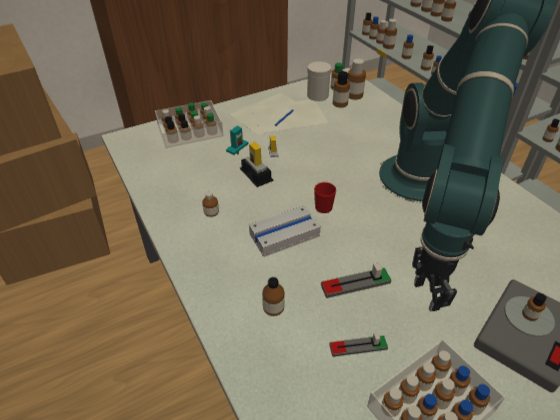

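The final view shows the marker at the green end (377,271), the gauge upright on its stand (257,160) and the arm clear at (435,280). The bottles and cup have not moved.

```bash
python3 -c "
from station import order
print(order.hand_in())"
```

```text
the job is handed in; nothing more can be done
None
```

I checked the track with the gauge, read it as shallow, slid the marker to the green end, put the gauge back on its stand and handed the job in at about 26 s. The hand-in gave no verdict.

- **Gauge check:** I held the base flat on the track near its middle for over 1.3 s, with about 24 N on the wrist and the tool at the same height as on the stand.
- **Depth reading:** The channel is about 10–12 mm deep, which is the green zone.
    - **Pointer:** It was only a few pixels in the picture and looked just above the red/green border (12 ± 2 mm), so it was a weak reading by itself.
    - **Cameras:** Both put the channel floor about 10 mm below the track top.
    - **Force:** The probe was still touching the floor with the base 17 mm up, which means less than about 13 mm. The push was about 2.5 N, though, where a 10 mm channel should give nearer 3.8 N.
- **Marker:** I slid it until it met the end stop. The last picture puts it about 60 mm from the slide's centre on the green side, so at the green end.
- **Gauge on its stand:** It is upright, within about 1 mm of where it started, and released.
- **Bystanders:** The bottles and cup are within 1 mm of their starting positions, and the arm was clear of everything.

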